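Load a chamber slide under the microscope's stage clip

TASK

Load the white chamber slide on the microscope stage: push it across to the spring clip, hold the clip's thumb tab down with one fingertip, and keep it down while the other fingertip pushes the slide in beneath the raised nose until its long side lies flat against the fence, with the middle of the slide over the objective. Then let the tab up so that the clip holds the slide, and draw the hand away. Only push the slide, never pick it up off the stage, and leave the dish, the cover-glass box and everything on the bench where they stand.

Things in the scene. Friction and masses are not known exactly. Their poses are not given: they have to be found in the camera images.
- microscope: white digital inverted microscope, fixed; place and yaw vary. Origin on the bench under the objective's axis; y points from the pillar to the operator's side, x crosswise, z up. Black flat stage plate 220 mm (x) by 260 mm (y), centred, top 165 mm above the bench. The tilted-back lamp pillar stands at y = -160 mm and beyond, 500 mm high. Only the clip and things up to 16 mm rise above the stage
- home (a point): point of the stage's top over the objective (bright ring in the glass insert at mid-stage), where the middle of the slide's underside belongs; axes as the microscope's. The fence, 13 mm from here on the -y side, is the +y face of two 5 mm high aluminium lugs, 8 to 30 mm to either side of the clip's middle line (x = 0)
- slide: white chamber slide, a flat rigid block 76 mm (its x) by 26 mm (its y) by 7 mm high, 25 to 45 g, two rows of four orange-pink wells, a blue strip at one end; lies loose on the stage on the clip's +y side. Origin at the centre of its underside, z up. Starts 3 to 35 mm clear of the nose, up to 20 mm off the clip's middle line, up to 0.3 rad askew
- clip (a joint): angle (rad) of the sprung steel rocker clip about its crosswise pin, which lies 28 mm from home on the -y side, 6.5 mm above the stage. 0 at rest: the slide jams against the nose. Grows as the tab is pressed down and the nose rises; from 0.24 the slide can pass, stop at 0.40, 0.22 when clamping the slide. Spring torque 0.06 + 0.2 x angle (N m), about 5 to 7 N on the tab; springs back
- tab (a point): middle of the top of the clip's thumb tab (16 mm wide, 19 mm long), 18 mm from the pin on the -y side; at rest 9.5 mm above the stage, sloping up to its free end 27 mm from the pin, 12 mm high. At 0.35 rad it is nearly level, 3 mm above the stage. Axes turn with the clip, at rest as the microscope's. Cheeks and foot (up to 11 mm high) begin 4 mm from the pin; under the tab is only the stage
- nose (a point): bottom of the clip's turned-down nose, 14 mm wide, 23 mm from the pin on the +y side (5 mm short of home); its front is 2 mm farther on. At rest it is 2 mm above the stage
- dish: small clear round culture dish with a pinkish lid, 36 mm across and 11 mm high, standing loose on the stage plate near its front; origin at the centre of its underside
- cover_box: small green box of cover glasses, 30 x 30 x 16 mm, loose on the stage plate near the pillar; origin at the centre of its underside
- slide_box: blue slide box, 100 x 165 x 35 mm, loose on the bench; origin at the centre of its underside
- oil_bottle: small white bottle, 24 mm across and 62 mm high, loose on the bench; origin at the centre of its underside
- film_carton: cream carton with blue squares, 110 x 110 x 105 mm, loose on the bench; origin at the centre of its underside
- tip_rack: yellow pipette tip rack, 120 x 82 x 56 mm, loose on the bench; origin at the centre of its underside
- slide_carton: small white carton, 70 x 45 x 18 mm, loose on the bench; origin at the centre of its underside
Mind the look-alikes: they are no part of the job. What is shaped like the slide but black or yellow is not meant.

How it is judged:
On the way, in this order (a step that is already met when the one before it is completed fails the run):
1. a finger holds the clip's tab down while the fingers push the slide in beneath the raised nose (value of joint clip above 0.235 rad and contact force between the fingers and clip above 0.5 N and contact force between the fingers and slide above 0.02 N and y of slide in the frame of microscope between 0.003 and 0.009 m), for 0.02 s.
2. the slide is home against the fence while the tab is still held down (value of joint clip above 0.235 rad and contact force between the fingers and clip above 0.5 N and y of slide in the frame of microscope between -0.003 and 0.0025 m and x of slide in the frame of microscope between -0.012 and 0.012 m and angle between the y axis of slide and the y axis of microscope, either way round below 0.08 rad), for 0.1 s.
At the end, for the whole second after the job is handed in: The slide lies flat on the stage, its long side against the fence (within 2.5 mm and 0.08 rad), its middle within 12 mm crosswise of the objective's axis, at rest; the clip is let up and its nose presses on the slide (clip angle 0.19 to 0.245 rad) (y of slide in the frame of microscope between -0.003 and 0.0025 m and x of slide in the frame of microscope between -0.012 and 0.012 m and angle between the y axis of slide and the y axis of microscope, either way round below 0.08 rad and z of slide in the frame of microscope between 0.163 and 0.1665 m and angle between slide's own z axis and vertical below 0.05 rad and z of nose in the frame of microscope between 0.17 and 0.174 m and value of joint clip between 0.19 and 0.245 rad and contact force between clip and slide above 1 N and linear speed of slide below 0.005 m/s); the robot touches nothing.
It fails at once if the slide is lifted or tipped off the stage (z of slide in the frame of microscope above 0.169 m or z of slide in the frame of microscope below 0.155 m or angle between slide's own z axis and vertical above 0.2 rad).
It fails at once if a bystander on the stage or on the bench is disturbed (distance of any of dish, cover_box, slide_box, oil_bottle, film_carton, tip_rack, slide_carton from where it was at the start of the episode above 0.01 m).
It also fails if it takes over 64 s, if anything falls off the work surface, if the arm or the gripper's body presses on something with over 40 N, if the wrist force passes 120 N, or if a joint passes its speed limit or range.

ROBOT

A 7-joint arm with a two-finger parallel gripper is mounted at the origin on the work surface. World frame = base frame: x ahead of the robot, y to its left, z up, the work surface at z = 0. Lengths are in m, angles in rad, forces in N, time in s.
With the tool pointing down it reaches from about 0.4 to 0.875 m from the base axis. Payload 19.3 kg.
Tool frame: the origin (TCP) lies midway between the tips of the shut fingers; the grasp point (between the pads) lies 19 mm behind it; z points along the fingers, y is the direction in which the jaws open and shut (so a half turn about z gives the same grasp; the last joint's range is limited). The gripper opens to 85 mm and grips with 20 to 120 N. Pads are 22 mm wide; open, the fingers measure 114 mm over their backs; the gripper's body (76 mm by 85 mm) begins 54 mm behind the grasp point. The pads swing forward as they close: fully open they stand 13 mm farther back than shut.
Start: joints at [1.26, 0.521, -0.036, 1.599, 0.021, 1.021, -0.113], TCP at [0.149, -0.607, 0.231] pointing down, gripper open.
Joint ranges: [-2.91, 2.91], [-0.3, 2.13], [-1.5, 1.42], [0.17, 2.43], [-1.26, 4.41], [0.16, 1.93], [-2.52, 2.52]. Speed limits (rad/s): [1.89, 1.89, 2.39, 2.39, 3.01, 3.01, 3.01].

INTERFACE

Orientations are given as [roll, pitch, yaw] about the fixed x, y, z axes, in that order (R = Rz(yaw) Ry(pitch) Rx(roll)).
In Python, from workcell import bot, eyes gives the robot as it stands. The module is installed in compiled form; this text tells all that it offers.
- The arm moves only by the shell command python3 -m jog 'ROWS' [FORCE]. ROWS is JSON, a list of rows, each an object with "delta_pos": the shift along the world's x, y, z in mm, a list of three; "spin": the turn about the world's z in rad; "claw": the closure, from 0 (fully open) to 1 (shut). In form: [{"delta_pos": [tx, ty, tz], "spin": spin, "claw": claw}, ...]. A call has 1 to 8 rows; each row is the pose to reach, as a shift and turn from the pose measured when the call began; what a row does not reach only later rows make up. A row lasts 1/10 s, in which the tool goes at most 50 mm and 8.59 degrees, less where a joint would pass 70% of its speed; a pose out of reach is approached as far as the arm can. A call with a gripper value outside its range is refused whole. The fingers move at their own pace and stop on an object; FORCE is the grip in N (left out, the last holds). Time passes only in rows, so rows that repeat a pose let the fingers close. It gives the time, the measured TCP pose, the force and the opening at its end, in the units of the state.
- bot.observe(): the state, without advancing time (a new reading comes with each control period).
- eyes.grab_frame(name): name is "scene" or "top"; returns the picture (480x640x3 uint8, blue, green, red); there is no depth.
- eyes.camera_params(name): a dict with "fx", "fy", "cx", "cy" (pixels), "origin" and "attitude" of the camera in the world. Camera axes: x right, y up, looking along -z (the intrinsics and any distortion apply to the point x, -y, -z); pixel columns grow to the right and rows downward; lengths in m; the calibration is good to about 2 mm. A picture is of the moment at which its call begins. camera_params takes no time and is no camera call.
- bot.job_done(): hands the job in, once; it reports no verdict.
The state is a dict: "clock": time; "qpos": joint angles; "qd": joint speeds; "joint_efforts": joint torques, N m; "position": TCP position; "tool_rot": TCP orientation; "force": force on the tool from outside, world axes, zero at the start; "moment": the same for the moment, N m; "grip_width": finger opening in m.
Only numpy, scipy, OpenCV 4.12 (cv2) and the standard library are available. Lean on these libraries where they do the work, as an engineer would, in place of code of your own. Each camera call takes 0.05 s, during which the arm holds its last target. There are 200 camera calls.

## Working session

There is one attempt and no reset: what is moved stays moved. The work goes in short steps, Python scripts to look and compute and a shell command to move; the robot and the scene stay as the last step left them, time stands still between calls to the robot, and variables do not carry over. Pictures are saved under pics/ and viewed, about 8 in all and at most 12, crops included, and the job is handed in when it is done.

```bash
mkdir -p pics; cat > h.py <<'E'
import numpy as np, cv2
from workcell import bot, eyes
def rot(c):
    a=np.array(c["attitude"],float)
    if a.shape==(3,3): return a
    from scipy.spatial.transform import Rotation as R
    return R.from_euler('xyz',a).as_matrix() if a.size==3 else R.from_quat(a).as_matrix()
def ray(n,u,v):
    c=eyes.camera_params(n); d=np.array([(u-c["cx"])/c["fx"],-(v-c["cy"])/c["fy"],-1.])
    return np.array(c["origin"]),rot(c)@d
def at(n,u,v,z):
    o,d=ray(n,u,v); return o+d*(z-o[2])/d[2]
def px(n,p):
    c=eyes.camera_params(n); q=rot(c).T@(np.array(p)-np.array(c["origin"]))
    return np.array([c["cx"]+c["fx"]*q[0]/-q[2], c["cy"]+c["fy"]*q[1]/q[2]])
E
python3 - <<'E'
from h import *
for n in("scene","top"):
    print(eyes.camera_params(n)); cv2.imwrite(f"pics/{n}0.png",eyes.grab_frame(n))
print(bot.observe())
E
```

```text
{'fx': 508.6578158254048, 'fy': 508.6578158254048, 'cx': 315.8234099228061, 'cy': 241.80835072668694, 'origin': array([ 1.50355395, -0.73206942,  1.05366963]), 'attitude': array([0.89633467, 0.02337212, 0.92711003])}
{'fx': 464.8827108553213, 'fy': 464.8827108553213, 'cx': 319.6202555121214, 'cy': 243.05793235047034, 'origin': array([ 0.43341748, -0.03385194,  1.18872553]), 'attitude': array([ 0.12191088,  0.01245457, -1.58235098])}
{'clock': 0.1, 'qpos': array([ 1.25977648,  0.52194455, -0.03632775,  1.59990824,  0.02121447,
        1.02111199, -0.11277774]), 'qd': array([-0.00074892, -0.00099298,  0.00105323, -0.00207452, -0.00040596,
       -0.00238679,  0.00085753]), 'joint_efforts': array([ 2.55238534e-03, -9.28507090e+01,  1.98338673e+00, -3.70530045e+01,
        1.80849078e-02,  5.42340611e-03, -7.22978234e-05]), 'position': array([ 0.14895895, -0.60669749,  0.23080474]), 'tool_rot': array([-3.14060922e+00,  8.04140042e-05,  2.40838246e-01]), 'force': array([ 0.73952837, -0.6276394 , -0.36205325]), 'moment': array([-0.03301102,  0.02616904,  0.0289272 ]), 'grip_width': 0.08553469950211631}
```

View pics/scene0.png

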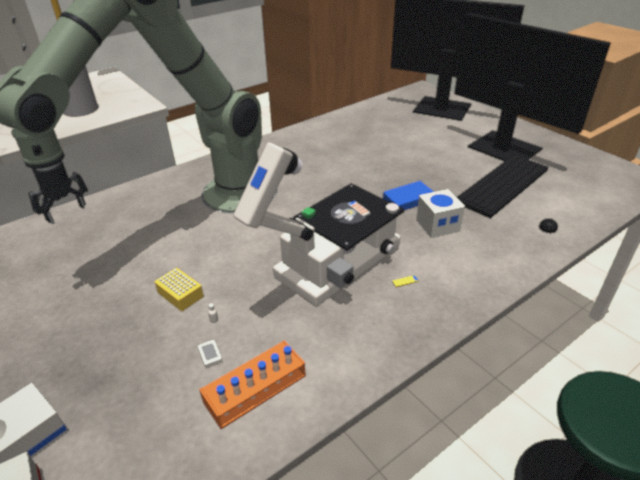

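View pics/top0.png

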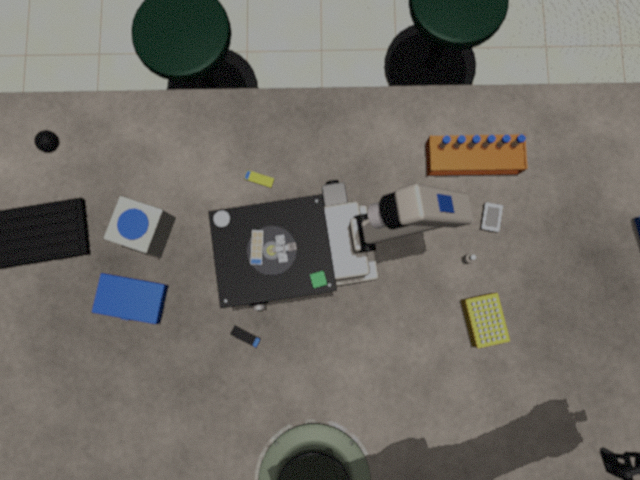

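The top view shows the stage at about (275,250), with the white slide at (257,247). There are two look-alikes on the bench: yellow at (260,180) and black at (245,336). The clip is at (280,250), the dish at (221,219), the green box at (319,280) and the pillar to the right. I choose the white slide and will check it in a close crop.

```bash
python3 - <<'E'
from h import *
t=cv2.imread("pics/top0.png"); 
cv2.imwrite("pics/tc.png",cv2.resize(t[190:310,205:345],None,fx=5.6,fy=5,interpolation=cv2.INTER_CUBIC) if 0 else cv2.resize(t[190:310,205:345],None,fx=5,fy=5,interpolation=cv2.INTER_CUBIC))
s=cv2.imread("pics/scene0.png")
cv2.imwrite("pics/sc.png",cv2.resize(s[175:260,280:410],None,fx=6,fy=6,interpolation=cv2.INTER_CUBIC))
E
```

```text
(no output)
```

View pics/tc.png

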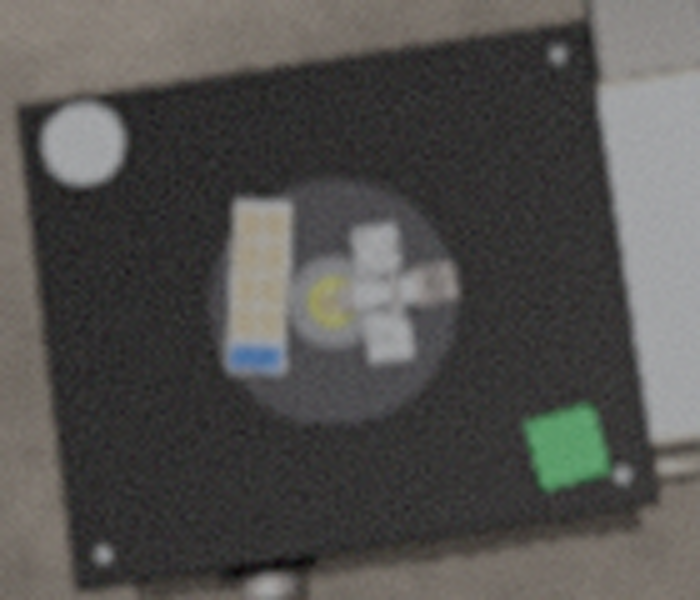

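View pics/sc.png

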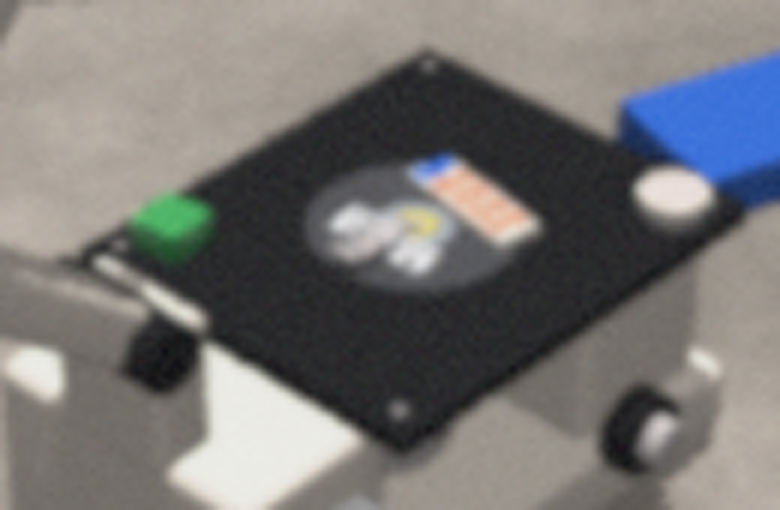

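The slide is white with orange wells and its blue strip points toward the robot, so the choice is right. It sits on the +y (left) side of the clip. The tab is the brownish end at crop (440,282) and the ring is at (330,302).

```bash
cat >> h.py <<'E'
def frame_fit(zs=.165, C=[(22,105),(587,22),(657,497),(80,588)], off=(205,190),s=5):
    # corners in micro frame (x,y): TL, TR, BR, BL
    M=np.array([(.11,.13),(.11,-.13),(-.11,-.13),(-.11,.13)])
    W=np.array([at("top",(u+.5)/s-.5+off[0],(v+.5)/s-.5+off[1],zs)[:2] for u,v in C])
    m=M;w=W-W.mean(0); a=np.arctan2((m[:,0]*w[:,1]-m[:,1]*w[:,0]).sum(),(m*w).sum())
    return W.mean(0),a,W
def tomic(p,c,a):
    d=np.array(p)[:2]-c; return np.array([np.cos(a)*d[0]+np.sin(a)*d[1],-np.sin(a)*d[0]+np.cos(a)*d[1]])
E
python3 - <<'E'
from h import *
c,a,W=frame_fit(); print("centre",c,"yaw",a); print([np.linalg.norm(W[i]-W[(i+1)%4]).round(4) for i in range(4)])
f=lambda u,v,z:tomic(at("top",(u+.5)/5-.5+205,(v+.5)/5-.5+190,z),c,a)*1e3
print("ring",f(331,302,.165),"glass",f(335,302,.165),"tab end",f(459,282,.176))
S=[f(*p,.172) for p in [(235,198),(293,202),(285,375),(226,370)]]
print("slide",np.mean(S,0),S); print(np.linalg.norm(S[0]-S[1]),np.linalg.norm(S[1]-S[2]))
d=S[0]-S[3]+S[1]-S[2];print("slide yaw rel",np.arctan2(d[1],d[0]))
print("dish",f(84,144,.176),"box",f(566,447,.181))
# scene check
for q in [(0,0),(.11,.13),(.11,-.13),(-.11,-.13),(-.11,.13)]:
    p=[c[0]+np.cos(a)*q[0]-np.sin(a)*q[1],c[1]+np.sin(a)*q[0]+np.cos(a)*q[1],.165]; print(px("scene",p),(px("scene",p)-[280,175])*6)
E
```

```text
centre [0.54580323 0.08353685] yaw 0.13659755447522942
[np.float64(0.2564), np.float64(0.2147), np.float64(0.2556), np.float64(0.2171)]
ring [-0.57540745  2.45618204] glass [-0.83999273  0.6994624 ] tab end [ -1.56835906 -55.47920436]
slide [10.33788316 31.8944608 ] [array([50.8305716 , 37.62010161]), array([45.20621572, 12.40363712]), array([-30.36054338,  26.09020204]), array([-24.32471129,  51.46390245])]
25.836088333750162 76.7962052519009
slide yaw rel -0.18066490462143447
dish [ 84.14051653 100.20442379] box [-80.25269698 -91.34375499]
[348.42786502 211.44246595] [410.5671901  218.65479568]
[404.24148494 207.84172849] [745.44890963 197.05037096]
[346.0597733  247.10806545] [396.3586398 432.6483927]
[292.03726549 215.08042643] [ 72.22359292 240.48255858]
[350.4200685  181.43808264] [422.520411    38.62849582]
```

Centre and yaw agree with the clip to within about 2 mm. The slide is at x=+10, y=+32 mm with a yaw of -0.18 relative to the microscope. The plan is:
1. Bracket the slide's ends to shift it in x.
2. Push it in y with the two finger edges until it is just short of the nose.
3. Turn the hand, press the tab with one finger and push with the other.

I'll go around the pillar on the robot's side.

```bash
python3 -m jog '[{"delta_pos":[0,30,35],"spin":0.08,"claw":0},{"delta_pos":[10,70,70],"spin":0.18,"claw":0},{"delta_pos":[30,110,100],"spin":0.28,"claw":0},{"delta_pos":[60,150,110],"spin":0.38,"claw":0},{"delta_pos":[90,190,110],"spin":0.48,"claw":0},{"delta_pos":[120,225,110],"spin":0.58,"claw":0},{"delta_pos":[150,260,110],"spin":0.68,"claw":0},{"delta_pos":[185,295,110],"spin":0.78,"claw":0}]'
```

```text
clock: 0.9
position: [0.3346, -0.3098, 0.341]
tool_rot: [-3.141, 0.001, 1.025]
force: [0.4, -1.5, -0.9]
grip_width: 0.0855
```

```bash
python3 -m jog '[{"delta_pos":[30,38,0],"spin":0.07,"claw":0},{"delta_pos":[52,80,0],"spin":0.14,"claw":0},{"delta_pos":[65,125,0],"spin":0.21,"claw":0},{"delta_pos":[75,172,0],"spin":0.28,"claw":0},{"delta_pos":[80,220,0],"spin":0.35,"claw":0},{"delta_pos":[95,267,0],"spin":0.42,"claw":0},{"delta_pos":[120,309,0],"spin":0.48,"claw":0},{"delta_pos":[150,348,0],"spin":0.5,"claw":0}]'
python3 -m jog '[{"delta_pos":[25,30,-20],"spin":0.0,"claw":0},{"delta_pos":[50,60,-60],"spin":0.0,"claw":0},{"delta_pos":[67,78,-100],"spin":0,"claw":0},{"delta_pos":[67,78,-125],"spin":0,"claw":0},{"delta_pos":[67,78,-125],"spin":0,"claw":0}]'
python3 - <<'E'
from h import *
s=bot.observe();print(s["position"],s["tool_rot"],s["force"])
t=eyes.grab_frame("top");s=eyes.grab_frame("scene")
A=cv2.resize(t[200:300,205:335],None,fx=5,fy=5,interpolation=cv2.INTER_CUBIC)
cv2.imwrite("pics/t1.png",A); cv2.imwrite("pics/s1.png",cv2.resize(s[150:250,290:420],None,fx=6,fy=6,interpolation=cv2.INTER_CUBIC))
E
```

```text
clock: 1.7
position: [0.4847, 0.0401, 0.3414]
tool_rot: [3.142, 0.001, 1.527]
force: [1.1, -1.7, 1.3]
grip_width: 0.0854
clock: 2.2
position: [0.55, 0.1182, 0.2127]
tool_rot: [-3.135, 0.002, 1.528]
force: [-0.8, -0.3, 1.7]
grip_width: 0.0853
[0.55003922 0.11820368 0.21272581] [-3.13541324e+00  2.22587202e-03  1.52840331e+00] [-0.83768486 -0.30997515  1.69901716]
```

View pics/s1.png

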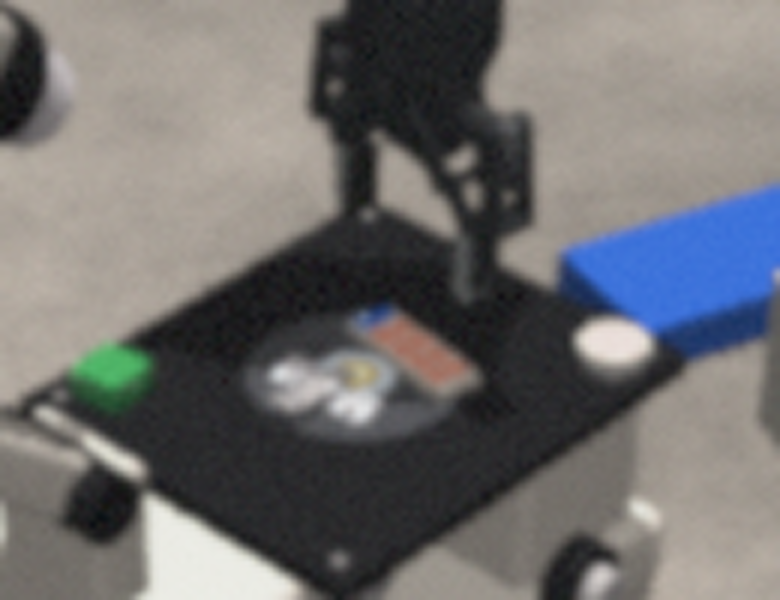

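The open fingers straddle the slide well, and the far fingertip is at crop (467,298). I'll use the fingertip to check the scene camera's bias.

```bash
python3 - <<'E'
from h import *
s=bot.observe(); p=s["position"];psi=s["tool_rot"][2]; j=np.array([np.sin(psi),-np.cos(psi),0])
q=lambda w:(px("scene",w)-[290,150])*6
print("tips far inner/outer",q(p+j*.0427+[0,0,.013]),q(p+j*.052+[0,0,.013]),"near",q(p-j*.0427+[0,0,.013]))
c,a,W=frame_fit()
def w(x,y,z): return [c[0]+np.cos(a)*x-np.sin(a)*y,c[1]+np.sin(a)*x+np.cos(a)*y,z]
print("home",q(w(0,0,.165)),"corners",q(w(.11,-.13,.165)),q(w(.11,.13,.165)))
for m in [(50.8,37.6),(45.2,12.4),(-30.4,26.1),(-24.3,51.5)]: print(q(w(m[0]/1e3,m[1]/1e3,.172)))
E
```

```text
tips far inner/outer [468.66890041 279.70229617] [480.84448028 288.32656971] near [361.37136002 203.70071358]
home [350.5671901  368.65479568] corners [336.3586398 582.6483927] [685.44890963 347.05037096]
[477.13920295 365.96093976]
[435.24340011 382.83104171]
[341.33554337 312.4193397 ]
[383.50186117 296.7686146 ]
```

```bash
python3 -m jog '[{"delta_pos":[1.7,-1.7,-25],"spin":0,"claw":0},{"delta_pos":[1.7,-1.7,-40],"spin":0,"claw":0},{"delta_pos":[1.7,-1.7,-50],"spin":0,"claw":0},{"delta_pos":[1.7,-1.7,-55.5],"spin":0,"claw":0},{"delta_pos":[1.7,-1.7,-55.5],"spin":0,"claw":0}]' 20
python3 -m jog '[{"delta_pos":[0,0,0],"spin":0,"claw":0.05},{"delta_pos":[0,0,0],"spin":0,"claw":0.09},{"delta_pos":[0,0,0],"spin":0,"claw":0.09},{"delta_pos":[0,0,0],"spin":0,"claw":0.09}]'
python3 - <<'E'
from h import *
t=eyes.grab_frame("top");s=eyes.grab_frame("scene")
A=cv2.resize(t[200:300,205:335],None,fx=5,fy=5,interpolation=cv2.INTER_CUBIC)
B=cv2.resize(s[150:250,290:420],None,fx=5,fy=5,interpolation=cv2.INTER_CUBIC)
cv2.imwrite("pics/t2.png",B)
E
```

```text
clock: 2.8
position: [0.5533, 0.1161, 0.1615]
tool_rot: [-3.141, 0.001, 1.527]
force: [0.8, -0.1, -0.2]
grip_width: 0.0857
clock: 3.2
position: [0.5534, 0.1162, 0.1618]
tool_rot: [-3.141, 0.001, 1.527]
force: [-0.1, 0.4, 0.2]
grip_width: 0.0778
```

View pics/t2.png

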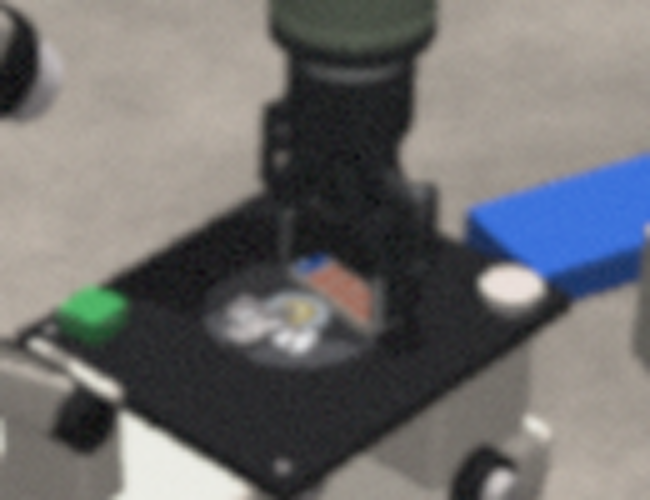

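```bash
python3 -m jog '[{"delta_pos":[0,0,0],"spin":0,"claw":0.09}]'; python3 -m jog '[{"delta_pos":[0,0,-2],"spin":0,"claw":0.09},{"delta_pos":[0,0,-2],"spin":0,"claw":0.09}]';python3 -c "
from h import *
print(bot.observe())"
```

```text
clock: 3.4
position: [0.5534, 0.1162, 0.1617]
tool_rot: [-3.141, 0.001, 1.527]
force: [-0.6, 1.0, -0.6]
grip_width: 0.0777
clock: 3.6
position: [0.5533, 0.1161, 0.1594]
tool_rot: [-3.141, 0.001, 1.527]
force: [-0.6, -0.6, -0.3]
grip_width: 0.0777
{'clock': 3.6, 'qpos': array([ 0.14065218,  0.58536124, -0.64039843,  1.80324314,  0.4365806 ,
        0.89958107, -0.74209678]), 'qd': array([ 0.00048984, -0.001243  , -0.00388517, -0.00334699, -0.00517076,
        0.00414164,  0.00154209]), 'joint_efforts': array([-7.56743294e-02, -8.72575021e+01, -1.15454435e+01, -3.08936906e+01,
        6.96950010e-02, -9.19291587e-02, -4.45167138e-02]), 'position': array([0.55326328, 0.11608793, 0.15943157]), 'tool_rot': array([-3.14091988e+00,  1.49970342e-03,  1.52672834e+00]), 'force': array([-0.57814703, -0.64717436, -0.25215069]), 'moment': array([ 0.03110697,  0.01581602, -0.03970725]), 'grip_width': 0.07771695566791229}
```

```bash
python3 -m jog '[{"delta_pos":[0,0,-1.2],"spin":0,"claw":0.09},{"delta_pos":[0,0,-2.4],"spin":0,"claw":0.09},{"delta_pos":[0,0,-2.4],"spin":0,"claw":0.09}]'
python3 -m jog '[{"delta_pos":[-2.2,-0.3,0],"spin":0.03,"claw":0.09},{"delta_pos":[-4.4,-0.6,0],"spin":0.06,"claw":0.09},{"delta_pos":[-6.6,-0.9,0],"spin":0.09,"claw":0.09},{"delta_pos":[-8.8,-1.2,0],"spin":0.12,"claw":0.09},{"delta_pos":[-11,-1.5,0],"spin":0.15,"claw":0.09},{"delta_pos":[-13,-1.8,0],"spin":0.18,"claw":0.09},{"delta_pos":[-13,-1.8,0],"spin":0.18,"claw":0.09}]'
```

```text
clock: 3.9
position: [0.5532, 0.1161, 0.1568]
tool_rot: [-3.141, 0.001, 1.527]
force: [-0.6, -0.4, -0.5]
grip_width: 0.0777
clock: 4.6
position: [0.54, 0.1142, 0.1568]
tool_rot: [-3.141, 0.002, 1.708]
force: [-0.1, -0.4, -0.1]
grip_width: 0.0777
```

```bash
python3 -m jog '[{"delta_pos":[0,0,0],"spin":0,"claw":0.02},{"delta_pos":[0,0,8],"spin":0,"claw":0.02},{"delta_pos":[0,0,30],"spin":0,"claw":0.0},{"delta_pos":[-4.6,33.7,40],"spin":0,"claw":0.65},{"delta_pos":[-4.6,33.7,40],"spin":0,"claw":0.65},{"delta_pos":[-4.6,33.7,40],"spin":0,"claw":0.65},{"delta_pos":[-4.6,33.7,40],"spin":0,"claw":0.65},{"delta_pos":[-4.6,33.7,40],"spin":0,"claw":0.65}]'
python3 - <<'E'
from h import *
s=eyes.grab_frame("scene")
cv2.imwrite("pics/s3.png",cv2.resize(s[150:250,290:420],None,fx=6,fy=6,interpolation=cv2.INTER_CUBIC))
E
```

```text
clock: 5.4
position: [0.5354, 0.1471, 0.1966]
tool_rot: [-3.14, 0.002, 1.707]
force: [-0.4, -0.2, -0.4]
grip_width: 0.0303
```

View pics/s3.png

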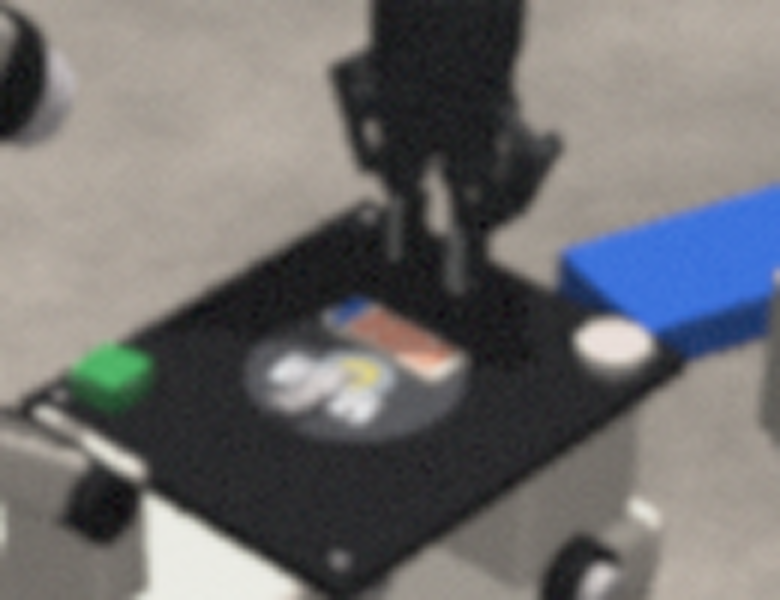

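The slide is now parallel to the fence, with corners at about (352,296), (468,355), (436,382) and (322,318). The fingers hang behind it. Next I descend and push in -y.

```bash
python3 -m jog '[{"delta_pos":[0,0,-15],"spin":0,"claw":0.65},{"delta_pos":[0,0,-24],"spin":0,"claw":0.65},{"delta_pos":[0,0,-28.5],"spin":0,"claw":0.65},{"delta_pos":[0,0,-28.5],"spin":0,"claw":0.65},{"delta_pos":[0,0,-28.5],"spin":0,"claw":0.65}]'
python3 -m jog '[{"delta_pos":[0.6,-4,0],"spin":0,"claw":0.65},{"delta_pos":[1.1,-8,0],"spin":0,"claw":0.65},{"delta_pos":[1.6,-12,0],"spin":0,"claw":0.65},{"delta_pos":[2.2,-16,0],"spin":0,"claw":0.65},{"delta_pos":[2.7,-20,0],"spin":0,"claw":0.65},{"delta_pos":[3.2,-23,0],"spin":0,"claw":0.65},{"delta_pos":[3.5,-25,0],"spin":0,"claw":0.65},{"delta_pos":[3.5,-25,0],"spin":0,"claw":0.65}]'
python3 - <<'E'
from h import *
s=eyes.grab_frame("scene")
cv2.imwrite("pics/s4.png",cv2.resize(s[180:240,320:400],None,fx=10,fy=10,interpolation=cv2.INTER_CUBIC))
c,a,W=frame_fit()
def w(x,y,z): return [c[0]+np.cos(a)*x-np.sin(a)*y,c[1]+np.sin(a)*x+np.cos(a)*y,z]
f=lambda u,v:tomic(at("scene",290+(u-4)/6,150+(v-12)/6,.172),c,a)*1e3
S=[f(*p) for p in [(352,296),(468,355),(436,382),(322,318)]];print(S,np.mean(S,0))
print("ring",tomic(at("scene",290+(358-4)/6,150+(373-12)/6,.165),c,a)*1e3)
E
```

```text
clock: 5.95
position: [0.5354, 0.1474, 0.1681]
tool_rot: [-3.14, 0.002, 1.708]
force: [-0.3, 0.0, -0.4]
grip_width: 0.0298
clock: 6.75
position: [0.5389, 0.122, 0.1681]
tool_rot: [-3.14, 0.002, 1.707]
force: [-0.4, 0.5, -0.5]
grip_width: 0.03
[array([-45.56104481,  47.70495881]), array([32.96119037, 48.29744933]), array([36.79193443, 19.5630711 ]), array([-43.05091805,  22.20122679])] [-4.71470951 34.44167651]
ring [-3.25045194  6.11774335]
```

View pics/s4.png

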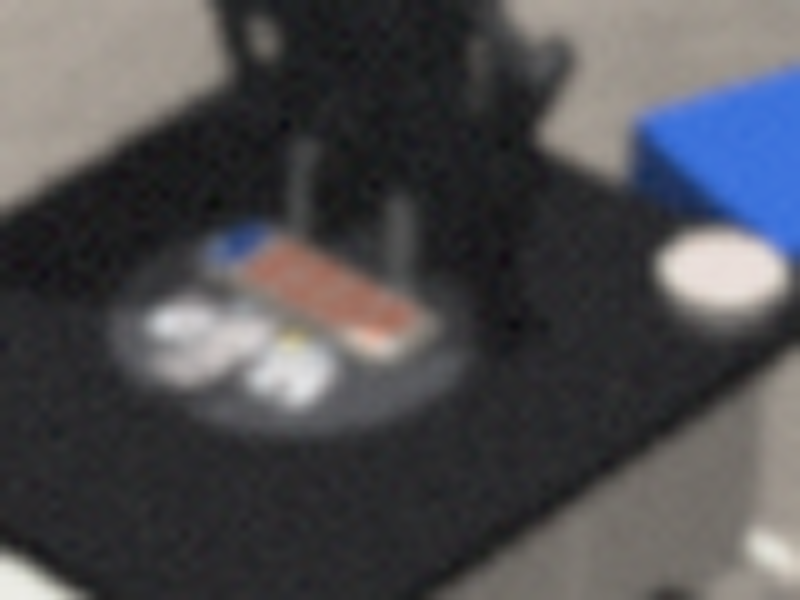

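```bash
python3 -m jog '[{"delta_pos":[-1.5,10,0],"spin":0,"claw":0.65},{"delta_pos":[-3,20,20],"spin":0,"claw":0.65},{"delta_pos":[-10,50,50],"spin":-0.14,"claw":0.4},{"delta_pos":[-20,90,70],"spin":-0.28,"claw":0.275},{"delta_pos":[-30,130,70],"spin":-0.42,"claw":0.275},{"delta_pos":[-35,160,70],"spin":-0.56,"claw":0.275},{"delta_pos":[-35,170,70],"spin":-0.7,"claw":0.275},{"delta_pos":[-35,170,70],"spin":-0.84,"claw":0.275}]'
python3 -m jog '[{"delta_pos":[0,0,0],"spin":-0.14,"claw":0.275},{"delta_pos":[0,0,0],"spin":-0.28,"claw":0.275},{"delta_pos":[0,0,0],"spin":-0.42,"claw":0.275},{"delta_pos":[0,0,0],"spin":-0.56,"claw":0.275},{"delta_pos":[0,0,0],"spin":-0.7,"claw":0.275},{"delta_pos":[0,0,0],"spin":-0.73,"claw":0.275},{"delta_pos":[0,0,0],"spin":-0.73,"claw":0.275}]'
python3 - <<'E'
from h import *
t=np.mean([eyes.grab_frame("top").astype(float) for _ in range(4)],0).astype(np.uint8)
s=np.mean([eyes.grab_frame("scene").astype(float) for _ in range(4)],0).astype(np.uint8)
cv2.imwrite("pics/t5full.png",t);cv2.imwrite("pics/s5full.png",s)
A=cv2.resize(t[220:280,240:310],None,fx=8,fy=8,interpolation=cv2.INTER_CUBIC)
cv2.imwrite("pics/t5.png",A)
print(bot.observe()["qpos"])
E
```

```text
clock: 7.6
position: [0.5025, 0.2954, 0.2381]
tool_rot: [-3.139, 0.001, 0.865]
force: [-0.4, -0.9, -0.3]
grip_width: 0.0619
clock: 8.3
position: [0.5021, 0.2961, 0.2381]
tool_rot: [-3.139, 0.001, 0.139]
force: [-0.4, 1.2, -0.1]
grip_width: 0.0618
[-0.35739697  0.46872086 -0.38362386  1.69277627  0.19653446  1.01809064
 -2.24190711]
```

View pics/t5.png

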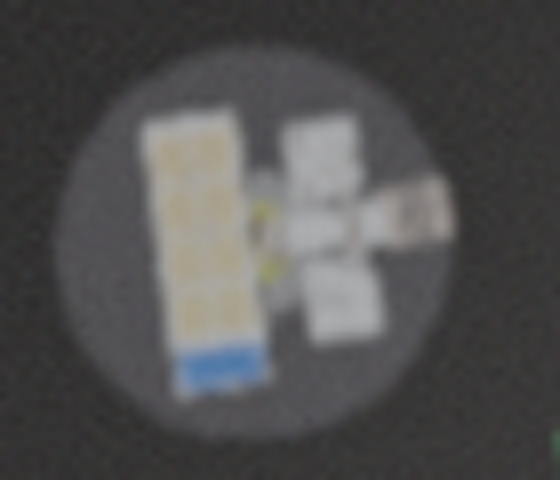

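```bash
python3 - <<'E'
from h import *
c,a,W=frame_fit()
f=lambda u,v,z:tomic(at("top",(u+.5)/8-.5+240,(v+.5)/8-.5+220,z),c,a)*1e3
S=[f(*p,.172) for p in [(142,122),(237,108),(271,383),(180,398)]]
d=S[0]-S[3]+S[1]-S[2]
print("slide",np.mean(S,0),"yaw",np.arctan2(d[1],d[0]),np.linalg.norm(S[0]-S[1]),np.linalg.norm(S[1]-S[2]))
print("glass",f(256,242,.165))
L=[f(*p,.17) for p in [(283,122),(292,205),(302,268),(313,343)]];print("fence",np.array(L))
d=L[0]-L[3];print("fence yaw",np.arctan2(d[1],d[0]))
print("tab end",f(446,177,.177),f(456,240,.177))
E
```

```text
slide [-2.06175765 13.64957484] yaw -0.004808712034839354 26.537786186920012 76.83887174146145
glass [-0.41322753  0.72528744]
fence [[ 30.96838626 -11.69240441]
 [  7.66688642 -11.00481007]
 [-10.06404805 -11.34998533]
 [-31.03816831 -11.51278011]]
fence yaw -0.0028968517415593597
tab end [  8.0969658  -54.51144329] [ -9.52207931 -54.76402446]
```

Slide is at x≈-2, y≈13 and yaw≈0, with about 3 mm to the nose. The fence reads about 1 mm off, so I shift home to (545.3, 84.3). Now I move over the tab with a 67 mm gap.

```bash
python3 -m jog '[{"delta_pos":[8,-40,0],"spin":0,"claw":0.216},{"delta_pos":[16,-80,0],"spin":0,"claw":0.216},{"delta_pos":[25,-120,0],"spin":0,"claw":0.216},{"delta_pos":[34,-160,0],"spin":0,"claw":0.216},{"delta_pos":[40,-195,0],"spin":0,"claw":0.216},{"delta_pos":[43.7,-215.2,-20],"spin":0,"claw":0.216},{"delta_pos":[43.7,-215.2,-40],"spin":0,"claw":0.216},{"delta_pos":[43.7,-215.2,-60],"spin":0,"claw":0.216}]'
python3 -m jog '[{"delta_pos":[0,0,0],"spin":0,"claw":0.216},{"delta_pos":[0,0,0],"spin":0,"claw":0.216}]'
python3 - <<'E'
from h import *
s=np.mean([eyes.grab_frame("scene").astype(float) for _ in range(4)],0)
s=np.clip(s*1.8,0,255).astype(np.uint8)
cv2.imwrite("pics/s6.png",cv2.resize(s[180:240,315:395],None,fx=10,fy=10,interpolation=cv2.INTER_CUBIC))
o=bot.observe();print(o["position"],o["tool_rot"],o["force"],o["qpos"][6],o["grip_width"])
E
```

```text
clock: 9.5
position: [0.5465, 0.0792, 0.1775]
tool_rot: [-3.139, 0.001, 0.135]
force: [-0.2, 0.2, 0.7]
grip_width: 0.0669
clock: 9.7
position: [0.5466, 0.0792, 0.1778]
tool_rot: [-3.139, 0.001, 0.135]
force: [0.6, -0.4, 0.6]
grip_width: 0.0669
[0.54695172 0.07937398 0.17847554] [-3.13890788e+00 -7.18861659e-04  1.34971230e-01] [-0.51085349 -0.58802284 -0.36372209] -1.8665327655373243 0.06699340799464842
```

View pics/s6.png

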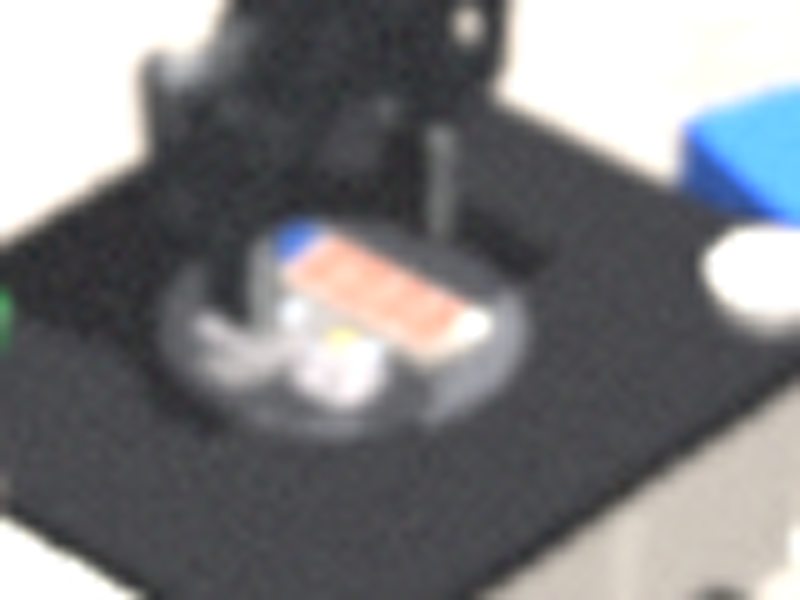

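```bash
python3 -m jog '[{"delta_pos":[-0.8,1.6,0],"spin":0,"claw":0.216},{"delta_pos":[-0.8,1.6,-3],"spin":0,"claw":0.216},{"delta_pos":[-0.8,1.6,-6],"spin":0,"claw":0.216},{"delta_pos":[-0.8,1.6,-6],"spin":0,"claw":0.216}]'
python3 -m jog '[{"delta_pos":[0,0,-2],"spin":0,"claw":0.216},{"delta_pos":[0,0,-2],"spin":0,"claw":0.216}]'
python3 -m jog '[{"delta_pos":[0,0,-2],"spin":0,"claw":0.216},{"delta_pos":[0,0,-2],"spin":0,"claw":0.216}]'
python3 -m jog '[{"delta_pos":[0,0,-2],"spin":0,"claw":0.216},{"delta_pos":[0,0,-2],"spin":0,"claw":0.216}]'
python3 -m jog '[{"delta_pos":[0,0,0],"spin":0,"claw":0.216}]'
```

```text
clock: 10.3
position: [0.5459, 0.0809, 0.172]
tool_rot: [-3.139, -0.0, 0.135]
force: [0.4, 0.4, 0.3]
grip_width: 0.0667
clock: 10.5
position: [0.5457, 0.0809, 0.1697]
tool_rot: [-3.139, 0.0, 0.135]
force: [-0.0, 0.9, -1.0]
grip_width: 0.0668
clock: 10.7
position: [0.5458, 0.0809, 0.1675]
tool_rot: [-3.139, 0.0, 0.135]
force: [1.1, 0.2, 0.5]
grip_width: 0.0672
clock: 10.9
position: [0.5459, 0.0807, 0.1655]
tool_rot: [-3.139, 0.0, 0.135]
force: [-0.3, -0.6, 6.2]
grip_width: 0.0666
clock: 11.0
position: [0.5459, 0.0807, 0.1656]
tool_rot: [-3.139, 0.0, 0.135]
force: [-0.5, -0.3, 4.5]
grip_width: 0.067
```

Tab contact at about 5 N, as expected. I press on in small steps.

```bash
python3 -m jog '[{"delta_pos":[0,0,-1.5],"spin":0,"claw":0.216},{"delta_pos":[0,0,-2.5],"spin":0,"claw":0.216},{"delta_pos":[0,0,-2.5],"spin":0,"claw":0.216}]'
for i in 1 2 3; do python3 -c "
from workcell import bot;print(bot.observe()['force'])"; python3 -m jog '[{"delta_pos":[0,0,-0.7],"spin":0,"claw":0.216},{"delta_pos":[0,0,-0.7],"spin":0,"claw":0.216}]' | grep -E 'pos|force'; done
```

```text
clock: 11.3
position: [0.5459, 0.0807, 0.1632]
tool_rot: [-3.139, 0.0, 0.135]
force: [-1.6, -1.1, 6.9]
grip_width: 0.0669
[-1.6361854  -1.1405008   6.94217844]
position: [0.5459, 0.0808, 0.1628]
force: [-2.1, -0.8, 8.0]
[-2.09793087 -0.82343828  7.96982163]
position: [0.546, 0.0808, 0.1624]
force: [-3.9, -0.5, 8.8]
[-3.87948079 -0.51360455  8.84978395]
position: [0.546, 0.0809, 0.1621]
force: [-3.1, -0.9, 9.9]
```

Heights and force agree with a clip angle of about 0.3. Now I push in stages, closing slightly so finger A stays on the tab.

```bash
python3 -m jog '[{"delta_pos":[0.14,-1,-0.2],"spin":0,"claw":0.222},{"delta_pos":[0.27,-2,-0.1],"spin":0,"claw":0.228},{"delta_pos":[0.41,-3,0],"spin":0,"claw":0.234},{"delta_pos":[0.54,-4,0.1],"spin":0,"claw":0.24},{"delta_pos":[0.54,-4,0.1],"spin":0,"claw":0.24}]'
python3 -c "
from workcell import bot;o=bot.observe();print(o['force'],o['moment'],o['position'])"
```

```text
clock: 12.4
position: [0.5468, 0.0782, 0.1627]
tool_rot: [-3.138, -0.002, 0.136]
force: [-2.7, 6.5, 8.9]
grip_width: 0.0649
[-2.68004168  6.47447999  8.92487685] [ 0.9497549   0.4760734  -0.09691152] [0.5467509  0.07820802 0.16274748]
```

```bash
python3 -m jog '[{"delta_pos":[0.3,-2.2,-0.2],"spin":0,"claw":0.248},{"delta_pos":[0.45,-3.3,-0.1],"spin":0,"claw":0.256},{"delta_pos":[0.6,-4.4,0.1],"spin":0,"claw":0.264},{"delta_pos":[0.75,-5.5,0.3],"spin":0,"claw":0.272},{"delta_pos":[0.75,-5.5,0.4],"spin":0,"claw":0.28},{"delta_pos":[0.75,-5.5,0.4],"spin":0,"claw":0.28}]'
python3 - <<'E'
from h import *
s=np.mean([eyes.grab_frame("scene").astype(float) for _ in range(3)],0)
s=np.clip(s*1.8,0,255).astype(np.uint8)
cv2.imwrite("pics/s7.png",cv2.resize(s[180:240,315:395],None,fx=10,fy=10,interpolation=cv2.INTER_CUBIC))
o=bot.observe();print(o["position"],o["tool_rot"],o["force"],o["moment"],o["grip_width"])
E
```

```text
clock: 13.0
position: [0.5479, 0.0737, 0.1637]
tool_rot: [-3.137, -0.003, 0.136]
force: [0.1, 5.4, 8.1]
grip_width: 0.0615
[0.54787082 0.07380748 0.16364696] [-3.13688946e+00 -3.08688877e-03  1.36485291e-01] [-0.2709113   4.28703038  7.81476627] [ 0.69070322  0.12709658 -0.01547795] 0.061805410203404854
```

View pics/s7.png

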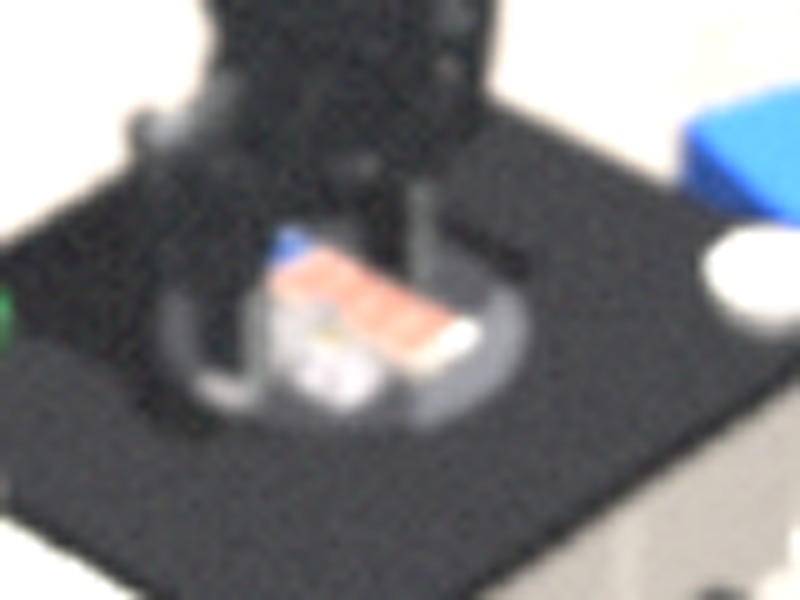

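Finger A is on the tab at (230,390) and the slide is entering under the nose. I keep pushing to the fence.

```bash
python3 -m jog '[{"delta_pos":[0.2,-1.7,-0.2],"spin":0,"claw":0.287},{"delta_pos":[0.2,-2.6,-0.1],"spin":0,"claw":0.294},{"delta_pos":[0.2,-3.4,0.1],"spin":0,"claw":0.300},{"delta_pos":[0.2,-3.4,0.2],"spin":0,"claw":0.300}]'
python3 -m jog '[{"delta_pos":[0.1,-1.2,-0.2],"spin":0,"claw":0.305},{"delta_pos":[0.1,-1.8,-0.1],"spin":0,"claw":0.31},{"delta_pos":[0.1,-2.4,0],"spin":0,"claw":0.315},{"delta_pos":[0.1,-2.4,0],"spin":0,"claw":0.315}]'
python3 -c "
from workcell import bot;o=bot.observe();print(o['force'],o['moment'],o['position'])"
```

```text
clock: 13.55
position: [0.5484, 0.0715, 0.1643]
tool_rot: [-3.136, -0.004, 0.137]
force: [-0.9, 4.9, 7.8]
grip_width: 0.0597
clock: 13.95
position: [0.5487, 0.0701, 0.1647]
tool_rot: [-3.135, -0.005, 0.138]
force: [-0.4, 3.4, 6.1]
grip_width: 0.0581
[-0.37682     3.38967344  6.09199771] [ 0.6889563   0.24728815 -0.0117464 ] [0.54870344 0.07005847 0.16467045]
```

```bash
python3 -m jog '[{"delta_pos":[0,-1.2,-0.7],"spin":0,"claw":0.319},{"delta_pos":[0,-1.8,-0.7],"spin":0,"claw":0.323},{"delta_pos":[0,-1.8,-0.7],"spin":0,"claw":0.323}]'
python3 -m jog '[{"delta_pos":[0,-1.2,-0.3],"spin":0,"claw":0.327},{"delta_pos":[0,-1.8,-0.3],"spin":0,"claw":0.331},{"delta_pos":[0,-1.8,-0.3],"spin":0,"claw":0.331}]'
python3 -c "
from workcell import bot;o=bot.observe();print(o['force'],o['moment'],o['position'])"
```

```text
clock: 14.25
position: [0.5487, 0.0699, 0.1644]
tool_rot: [-3.133, -0.006, 0.139]
force: [-2.4, 7.0, 7.7]
grip_width: 0.0578
clock: 14.55
position: [0.5487, 0.0699, 0.1645]
tool_rot: [-3.131, -0.007, 0.14]
force: [-3.2, 8.7, 7.0]
grip_width: 0.0572
[-3.24990271  8.74001732  7.04281152] [ 1.75642852  0.65514059 -0.05239869] [0.54873059 0.0699423  0.16447039]
```

```bash
python3 -m jog '[{"delta_pos":[-0.1,-1.5,-0.5],"spin":0,"claw":0.34},{"delta_pos":[-0.1,-2,-0.4],"spin":0,"claw":0.35},{"delta_pos":[-0.1,-2,-0.4],"spin":0,"claw":0.35},{"delta_pos":[-0.1,-2,-0.4],"spin":0,"claw":0.35}]'
python3 - <<'E'
from h import *
s=np.mean([eyes.grab_frame("scene").astype(float) for _ in range(4)],0).astype(np.uint8)
cv2.imwrite("pics/s8full.png",s)
s=np.clip(s*1.8,0,255).astype(np.uint8)
hsv=cv2.cvtColor(s,cv2.COLOR_BGR2HSV)
def cen(im):
    h=cv2.cvtColor(im,cv2.COLOR_BGR2HSV)[180:240,315:395]; m=((h[...,0]<14)&(h[...,1]>60)&(h[...,2]>90))
    y,x=np.nonzero(m); return x.mean()+315,y.mean()+180,m.sum()
c,a,W=frame_fit()
for n in("s5full","s8full"):
    im=cv2.imread(f"pics/{n}.png"); u,v,k=cen(im); print(n,u,v,k,tomic(at("scene",u,v,.172),c,a)*1e3)
o=bot.observe();print(o["position"],o["force"],o["grip_width"])
E
```

```text
clock: 14.95
position: [0.5488, 0.0706, 0.1647]
tool_rot: [-3.128, -0.008, 0.142]
force: [-3.1, 13.3, 9.6]
grip_width: 0.0561
s5full 352.83870967741933 208.8709677419355 62 [ 7.19577921 11.61019432]
s8full 350.54794520547944 210.57534246575344 73 [8.17572379 0.28926373]
[0.54875602 0.07061906 0.16468414] [-3.61123602 11.2678116   9.17818197] 0.0553999561359956
```

The slide is stopped hard by the fence: y force is rising without motion, and the camera shows a shift of about -11.3 mm, with part of the slide now hidden. I back B off while holding the tab, then let it up.

```bash
python3 -m jog '[{"delta_pos":[0,0,-0.4],"spin":0,"claw":0.335},{"delta_pos":[0,0.3,-0.8],"spin":0,"claw":0.32},{"delta_pos":[-0.1,1,-1.1],"spin":0,"claw":0.3},{"delta_pos":[-0.2,1.8,-1.3],"spin":0,"claw":0.285},{"delta_pos":[-0.2,1.8,-1.3],"spin":0,"claw":0.285}]'
python3 -c "
from workcell import bot;o=bot.observe();print(o['force'],o['moment'],o['position'])"
```

```text
clock: 15.65
position: [0.5487, 0.0727, 0.1637]
tool_rot: [-3.128, -0.009, 0.142]
force: [-2.2, 0.7, 7.0]
grip_width: 0.0611
[-2.20362017  0.73967923  7.02021709] [-0.12653363  0.30546066  0.01958897] [0.54867344 0.07267413 0.16367366]
```

```bash
python3 -m jog '[{"delta_pos":[0,0,2],"spin":0,"claw":0.285},{"delta_pos":[0,0,4],"spin":0,"claw":0.285},{"delta_pos":[0,0,8],"spin":0,"claw":0.285},{"delta_pos":[0,0,20],"spin":0,"claw":0.285},{"delta_pos":[0,0,50],"spin":0,"claw":0.285},{"delta_pos":[-10,30,70],"spin":0,"claw":0.285},{"delta_pos":[-20,75,70],"spin":0,"claw":0.285},{"delta_pos":[-30,120,70],"spin":0,"claw":0.285}]'
python3 -m jog '[{"delta_pos":[-10,45,0],"spin":0,"claw":0.285},{"delta_pos":[-20,90,0],"spin":0,"claw":0.285},{"delta_pos":[-20,100,0],"spin":0,"claw":0.285},{"delta_pos":[-20,100,0],"spin":0,"claw":0.285}]'
python3 - <<'E'
from h import *
t=np.mean([eyes.grab_frame("top").astype(float) for _ in range(6)],0)
t=np.clip(t*1.3,0,255).astype(np.uint8)
cv2.imwrite("pics/t9.png",cv2.resize(t[205:295,225:325],None,fx=6,fy=6,interpolation=cv2.INTER_CUBIC) if 0 else cv2.resize(t[220:280,240:310],None,fx=8,fy=8,interpolation=cv2.INTER_CUBIC))
E
```

```text
clock: 16.45
position: [0.5186, 0.1938, 0.2353]
tool_rot: [-3.128, -0.011, 0.141]
force: [1.3, -0.2, -0.6]
grip_width: 0.0609
clock: 16.85
position: [0.498, 0.2958, 0.2359]
tool_rot: [-3.127, -0.011, 0.144]
force: [0.3, -1.3, 0.2]
grip_width: 0.0613
```

View pics/t9.png

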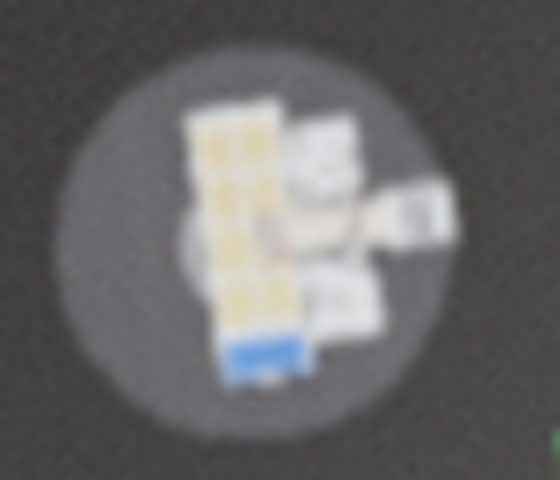

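The slide lies against both lugs, with the clip's nose on its front edge at (270,235). A last check of the numbers and the bystanders follows.

```bash
python3 - <<'E'
from h import *
c,a,W=frame_fit()
f=lambda u,v,z:tomic(at("top",(u+.5)/8-.5+240,(v+.5)/8-.5+220,z),c,a)*1e3
S=[f(*p,.172) for p in [(186,114),(281,98),(315,370),(224,386)]]
d=S[0]-S[3]+S[1]-S[2]
print("slide (micro y +0.8)",np.mean(S,0),"yaw",np.arctan2(d[1],d[0]))
t=eyes.grab_frame("top");t0=cv2.imread("pics/top0.png")
for n,(x,y,w,h) in dict(dish=(208,205,28,28),box=(305,267,28,26),sbox=(85,265,90,65),film=(98,190,75,70),rack=(455,285,65,70),carton=(475,195,35,45),oil=(460,248,20,20)).items():
    p=8;r=cv2.matchTemplate(t[y-p:y+h+p,x-p:x+w+p],t0[y:y+h,x:x+w],cv2.TM_CCOEFF_NORMED);_,v,_,l=cv2.minMaxLoc(r);print(n,l[0]-p,l[1]-p,round(v,2))
E
```

```text
slide (micro y +0.8) [-0.92347632  1.25438848] yaw -0.00464978509485701
dish 0 0 1.0
box 0 0 0.99
sbox 0 1 0.08
film 0 0 0.38
rack 0 0 0.99
carton 0 0 0.99
oil 0 0 0.99
```

```bash
python3 -c "
from workcell import bot;print(bot.observe()['force']);print(bot.job_done())"
```

```text
[-0.00565333 -0.30888235  0.13933251]
the job is handed in; nothing more can be done
None
```

The slide is loaded and the job is handed in, with about 17 s of the 64 s used; no verdict was reported.

**What I did:** I nudged the slide sideways between the open fingers and pushed it up to the nose with both finger edges. Then I held the tab down with one fingertip (6–10 N) while the other pushed the slide in. It stopped hard against the fence: the push force rose with no further movement. I backed the pushing finger off first, then let the tab up and drew the hand away.

**Last checks:**
- **Slide position:** x ≈ -0.9 mm, yaw ≈ -0.005 rad. y reads 1.25 mm raw, about 0.45 mm after the 0.8 mm correction I took from the fence, glass and tab readings. The top picture shows it against both lugs with the nose over it.
- **Bystanders:** the dish, cover box, tip rack, slide carton and oil bottle have not moved in the image. The slide box and film carton did not match the first picture (correlation 0.08 and 0.38), probably because the arm hides them in the top view. The fingertips stayed above 0.2 m on that side and I saw no contact force there, so I don't expect they moved.
- **Clip angle:** not measured directly. I inferred about 0.28–0.33 rad while pressing from fingertip height and force, and did not measure the final clamping angle or nose force.
- **Camera disagreement:** the scene camera sat 2–6 mm off the top camera, so I relied on the top camera and on contact forces.

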